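# Spin-check the extractor fan and refit its guard

## Task

The small fume extractor on the bench stands open. Push its impeller round with a fingertip until it has gone at least one and a half turns (either way, pushed again if need be) and then runs on by itself with nothing touching the fan, to check that it turns freely; only then take the round guard by its handle and lower it over the mouth of the fan, not dropping it, until it sits centred, level and fully down all round, and let go. Leave the tin, hammer, pliers and sanding block where they lie.

Things in the scene. Friction and masses are not known exactly. Their poses are not given: they have to be found in the camera images.
- fan: Fume extractor, fixed: round grey bowl 172 mm across, open on top, outlet duct (80 mm wide, 47 mm high, reaching 127 mm out) on its +x side, black switch on -x. Origin: centre of the underside, at bench height, on the impeller's axis; z up. Flat shoulder 50 mm up (radius 76 to 86 mm); inside it a centring ring (spigot), outer radius 76, inner 71 mm, stands up to 58 mm. Left or right of the robot.
- fan_mouth (a point): Centre of the fan's mouth, on the impeller's axis, level with the spigot's top, 58 mm above the bench.
- impeller (a joint): Impeller angle in the fan, rad, positive anticlockwise from above, no end stops, counts whole turns; starts between -0.3 and 0.3; at 0 one blade points along the fan's +x. Turns easily: pushed to 3 rad/s and left, it coasts about one turn, faster goes further. The next blade comes round at once, so a finger left among the blades stops it.
- blade_tip (a point): Outer top corner of the blade that points along the fan's +x at joint 0. Aluminium impeller, 132 mm across, 0.35 kg: five flat upright radial blades 72 degrees apart, 4 mm thick, radius 15 to 66 mm, tops 55 mm above the bench (3 mm below the spigot's top), about 39 mm deep down to a back plate; hub 33 mm in diameter, 54 mm above the bench.
- guard: Round dark wire guard, 168 mm across, 0.22 kg, lying face down, handle up. Origin: centre of its skirt's lower edge; z up. The skirt (inner radius 78.5, outer 84 mm, 10 mm deep under the grille) goes over the spigot with 2.5 mm play and rests on the shoulder: fully down, its origin is 50 mm above the fan's, on the axis; any yaw. Not engaged, it sits 8 mm too high or tilted.
- guard_handle (a point): Middle of the guard's handle, 51 mm above the guard's origin: level aluminium bar along the guard's y axis, 76 mm long, 16 mm wide (x), 14 mm high, on two posts at y = +-33 mm; the gap under it is 25 mm high, above the grille plate (18.5 mm above the guard's origin).
- eyelet_tin: Bystander: round grey tin, 67 mm across, 28 mm high, lying near the bench's front edge between fan and guard; origin under its centre.
- tack_hammer: Bystander: hammer with a wooden handle, 259 mm long, 98 mm over the head, 22 mm high, at the left; origin under its middle.
- sanding_block: Bystander: brown sanding block, 57 x 100 x 31 mm, at the right; origin under its centre.
- punch_pliers: Bystander: red-handled pliers, 64 x 200 x 17 mm, farther back, right of the middle; origin under its middle.

How it is judged:
On the way, in this order (a step that is already met when the one before it is completed fails the run):
1. the impeller has been spun about one and a half turns or more and runs on by itself, untouched, with the guard still off (((value of joint impeller above 9.1 rad and velocity of joint impeller above 0.3 rad/s) or (value of joint impeller below -9.1 rad and velocity of joint impeller below -0.3 rad/s)) and contact force between each of the fingers, the arm and fan below 0.05 N and horizontal distance between guard and fan above 0.1 m), for 0.3 s.
2. the guard is on the spigot, still held in the fingers (horizontal distance between guard and fan below 0.005 m and angle between guard's own z axis and vertical below 0.04 rad and z of guard in the frame of fan below 0.0545 m and contact force between the fingers and guard above 0.3 N), for 0.1 s.
At the end, for the whole second after the job is handed in: After an untouched run past 1.5 turns (9.1 rad, 0.3 s) and then being lowered in the fingers onto the spigot, the guard rests released and still on the fan: within 5 mm of its axis, tilted under 0.04 rad, origin 46 to 53 mm above the fan's. Impeller may still turn; bystanders moved under 30 mm (horizontal distance between guard and fan below 0.005 m and angle between guard's own z axis and vertical below 0.04 rad and z of guard in the frame of fan between 0.046 and 0.053 m and linear speed of guard below 0.02 m/s).
It fails at once if the round grey tin was moved by more than 30 mm (distance of eyelet_tin from where it was at the start of the episode above 0.03 m).
It fails at once if the hammer was moved by more than 30 mm (distance of tack_hammer from where it was at the start of the episode above 0.03 m).
It fails at once if the sanding block was moved by more than 30 mm (distance of sanding_block from where it was at the start of the episode above 0.03 m).
It fails at once if the pliers was moved by more than 30 mm (distance of punch_pliers from where it was at the start of the episode above 0.03 m).
It also fails if it takes over 54 s, if anything falls off the work surface, if the arm or the gripper's body presses on something with over 40 N, if the wrist force passes 120 N, or if a joint passes its speed limit or range.

## Robot

A 6-joint arm with a two-finger parallel gripper is mounted at the origin on a cart in front of the work surface, level with it; the furniture and walls round the work are solid. World frame = base frame: x ahead of the robot, y to its left, z up, the work surface at z = 0. Lengths are in m, angles in rad, forces in N, time in s.
With the tool pointing down it reaches from about 0.275 to 0.825 m from the base axis. Payload 4.9 kg.
Tool frame: the origin (TCP) lies midway between the tips of the shut fingers; the grasp point (between the pads) lies 19 mm behind it (grip_point_offset is the distance from the TCP to the grasp point, in m); z points along the fingers, x is the direction in which the jaws open and shut, and the axes are right-handed (so a half turn about z gives the same grasp; the last joint's range is limited). The gripper opens to 85 mm and grips with 20 to 120 N. Pads are 22 mm wide; open, the fingers measure 114 mm over their backs; the gripper's body (76 mm by 85 mm) begins 54 mm behind the grasp point. The pads swing forward as they close: fully open they stand 13 mm farther back than shut.
Start: joints at [1.181, 0.326, -0.193, 1.052, 0, 1.437], TCP at [0.139, 0.532, 0.231] pointing down, gripper open.
Joint ranges: [-2.65, 2.65], [-0.97, 1.79], [-1.3, 1.35], [-1.93, 2.1], [-1.47, 1.37], [-3.14, 3.14]. Speed limits (rad/s): [2.57, 2.57, 3.14, 3.14, 3.14, 3.14].

## Interface

Orientations are given as a rotation vector (axis times angle).
In Python, from cell import * gives the robot as it stands. Calls block until the motion is done:
- movep(position, orientation): joint-space move of the TCP to a pose.
- move_l(position, velocity=0.15, rot=None, until_force=None): straight line of the TCP; rot=None keeps the orientation; velocity is the mean speed in m/s. With until_force (N) it stops when the force on the tool has changed by that much, and returns True; else False.
- set_joints(angles): joint-space move.
- let_go() and grab(newtons=None): open the fingers fully, or close them until they stop; newtons is the grip in N (None keeps the last).
- sleep(seconds).
- ik(position, orientation): joint angles nearest the present ones, or None.
- get_state(): the state.
- grab_frame(name): name is "side" or "top"; returns a dict with "img" (400x640x3 uint8, red, green, blue), "fx", "fy", "cx", "cy" (pixels), "cam_to_world" (4x4, takes a point from camera to world coordinates). Camera axes: x right, y down, z forward; pixel columns grow to the right and rows downward; lengths in m; the calibration is good to about 2 mm. A picture is of the moment at which its call begins. There is no depth.
A pose or a line that the arm cannot do raises MotionError and nothing moves.
- sign_off(): hands the job in, once; it reports no verdict.
Trained networks look in the newest picture that a camera, given by its name, has taken for a name from the list of things; names that differ only in an ending like _2 or _b are one class to them, and where a whole thing is asked for, a point or a joint stands for the part that bears it (a point fixed in the world has none). Each returns a list of dicts, best first, with "score" (0 to 1); they miss things now and then, are a little off and sometimes report something else, mostly with a low value. They report only what shows in the picture. A call takes as long as a camera call.
- spot_in(camera, name): "centre" ([column, row] in pixels, amid what is visible of it).
- silhouettes(camera, name): "mask" (400x640 bool, what is visible of it) and "centre" ([column, row] in pixels, amid what is visible of it).
- tip_of(camera, name): "centre" ([column, row] in pixels: a listed point, or the origin of a listed thing).
The state is a dict: "clock": time; "q": joint angles; "joint_velocities": joint speeds; "tau": joint torques, N m; "position": TCP position; "eef_rot": TCP orientation; "contact_force": force on the tool from outside, world axes, zero at the start; "wrist_torque": the same for the moment, N m; "finger_gap": opening from 0.0 (shut) to 1.0 (fully open).
Only numpy, scipy, OpenCV 4.12 (cv2) and the standard library are available. Lean on these libraries where they do the work, as an engineer would, in place of code of your own. Each camera call takes 0.05 s, during which the arm holds its last target.

## Working session

There is one attempt and no reset: what is moved stays moved. The work goes in short steps, each a Python script; the robot and the scene stay as the last script left them, time stands still between calls to the robot, and variables do not carry over. Pictures are saved under pics/ and viewed, and the job is handed in when it is done.

```bash
ls; mkdir -p pics; cat > h.py <<'E'
from cell import *
import numpy as np, cv2
from scipy.spatial.transform import Rotation as R
def save(f,n): cv2.imwrite('pics/'+n+'.png',cv2.cvtColor(f['img'],cv2.COLOR_RGB2BGR))
def ray(f,px):
    T=np.array(f['cam_to_world']); d=np.array([(px[0]-f['cx'])/f['fx'],(px[1]-f['cy'])/f['fy'],1.])
    return T[:3,3],T[:3,:3]@d
def atz(f,px,z):
    o,d=ray(f,px); return o+d*(z-o[2])/d[2]
def proj(f,P):
    T=np.array(f['cam_to_world']); c=(np.atleast_2d(P)-T[:3,3])@T[:3,:3]
    return np.c_[f['fx']*c[:,0]/c[:,2]+f['cx'],f['fy']*c[:,1]/c[:,2]+f['cy']]
def tri(obs):
    A=np.zeros((3,3));b=np.zeros(3)
    for o,d in obs:
        d=d/np.linalg.norm(d);M=np.eye(3)-np.outer(d,d);A+=M;b+=M@o
    return np.linalg.solve(A,b)
E
python3 - <<'E'
from h import *
np.set_printoptions(precision=4,suppress=True)
s=get_state();print(s['clock'],s['eef_rot'],s['position'],s['finger_gap'])
Z={'fan_mouth':.058,'blade_tip':.055,'guard_handle':.051,'guard':0,'fan':0}
obs={}
for c in('top','side'):
    f=grab_frame(c);save(f,c+'0');print(c,np.array(f['cam_to_world']),f['fx'])
    for n in Z:
        r=tip_of(c,n)
        for k in r[:2]: print(c,n,k['score'],k['centre'],atz(f,k['centre'],Z[n]))
        if r: obs.setdefault(n,[]).append(ray(f,r[0]['centre']))
for n in obs:
    if len(obs[n])==2: print(n,tri(obs[n]))
print(get_state()['clock'])
E
```

```text
pics
0.0 [ 2.4859  1.9194 -0.0023] [0.1389 0.5316 0.2305] 0.9990084773978465
top [[-0.0164 -0.998   0.0617  0.4917]
 [-0.9999  0.0165  0.0009  0.0277]
 [-0.0019 -0.0617 -0.9981  1.4353]
 [ 0.      0.      0.      1.    ]] 396.7259596251485
top fan_mouth 0.68 [271.7, 215.0] [0.519  0.1901 0.058 ]
top blade_tip 0.94 [269.4, 198.0] [0.5784 0.198  0.055 ]
top guard_handle 0.66 [385.5, 229.8] [ 0.4612 -0.2043  0.051 ]
top guard 0.65 [381.3, 226.3] [ 0.4729 -0.1981  0.    ]
top fan 0.75 [274.2, 215.5] [0.5181 0.1879 0.    ]
side [[ 0.9997 -0.0012 -0.0251  0.6304]
 [ 0.0211 -0.5066  0.8619 -1.2853]
 [-0.0138 -0.8622 -0.5064  0.8518]
 [ 0.      0.      0.      1.    ]] 451.56761031030925
side fan_mouth 0.79 [298.0, 183.6] [0.5069 0.1855 0.058 ]
side blade_tip 0.71 [276.0, 258.9] [ 0.472  -0.2613  0.055 ]
side blade_tip 0.69 [317.4, 181.9] [0.5782 0.2042 0.055 ]
side guard_handle 0.93 [276.4, 247.6] [ 0.4667 -0.2018  0.051 ]
side guard 0.61 [273.6, 260.6] [ 0.4547 -0.199   0.    ]
side fan 0.71 [299.0, 199.1] [0.5093 0.171  0.    ]
fan_mouth [0.5128 0.1897 0.0563]
blade_tip [ 0.5005  0.2173 -0.291 ]
guard_handle [ 0.4641 -0.2038  0.0523]
guard [ 0.4639 -0.1992  0.0008]
fan [ 0.5131  0.1885 -0.0098]
0.6
```

```bash
python3 - <<'E'
import cv2
a=cv2.imread('pics/top0.png');cv2.imwrite('pics/t_fan.png',cv2.resize(a[160:280,200:440],None,fx=3.3,fy=3.3,interpolation=2))
a=cv2.imread('pics/side0.png');cv2.imwrite('pics/s_fan.png',cv2.resize(a[130:310,200:440],None,fx=3.3,fy=3.3,interpolation=2))
E
```

```text
(no output)
```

View pics/top0.png

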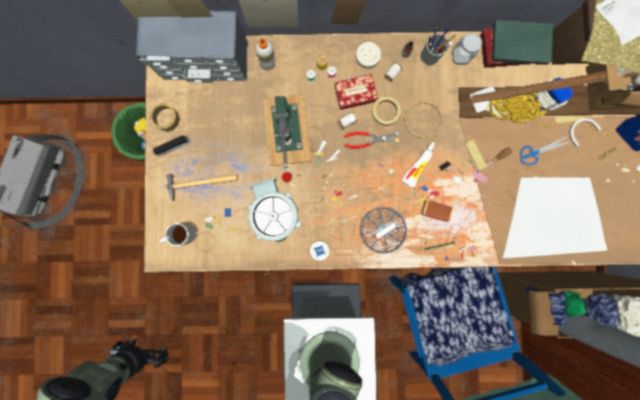

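```bash
sleep 0
```

```text
(no output)
```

View pics/t_fan.png

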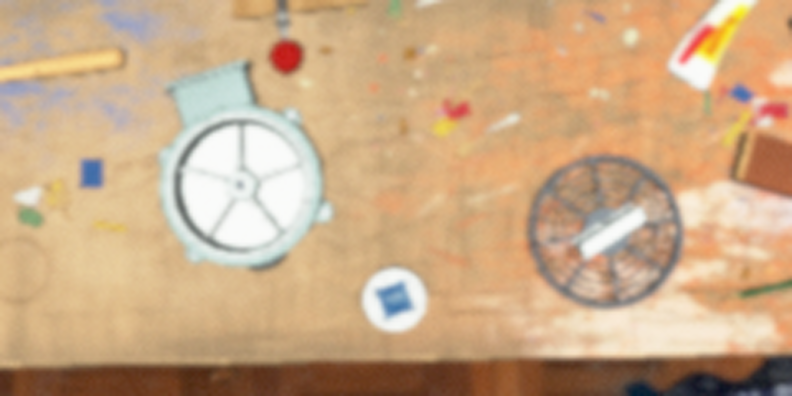

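View pics/s_fan.png

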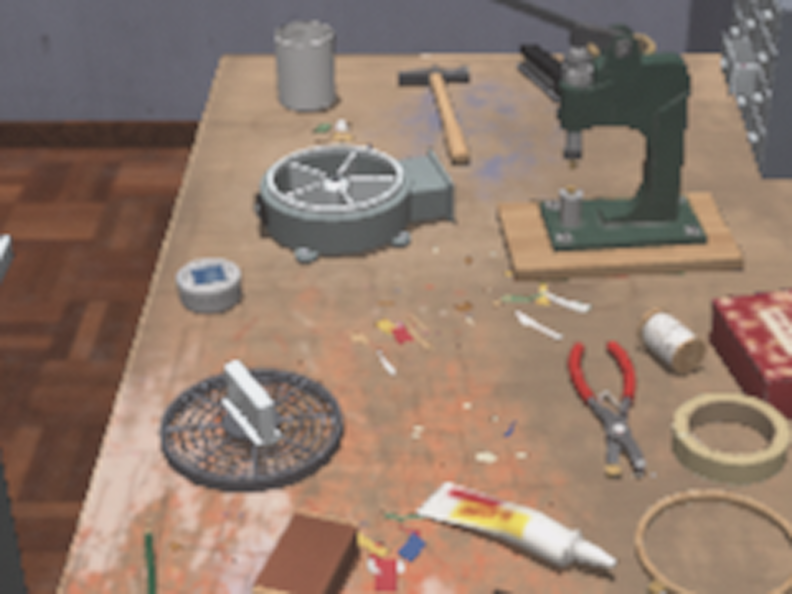

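The top view shows the fan at about (272,215), with its duct pointing up-left and one blade pointing almost along +x. The guard is at (383,229) with its handle running diagonally, and the tin is at (320,250). Next I'll refine the fan and guard centres by fitting circle edges in both views.

```bash
cat >> h.py <<'E'
def edgefit(f,c0,circles,rng=.010):
    g=cv2.GaussianBlur(cv2.cvtColor(f['img'],cv2.COLOR_RGB2GRAY),(0,0),1.0).astype(np.float32)
    gx=cv2.Sobel(g,cv2.CV_32F,1,0)/8;gy=cv2.Sobel(g,cv2.CV_32F,0,1)/8
    t=np.linspace(0,2*np.pi,180,endpoint=False);best=[]
    def score(c):
        s=0
        for r,z in circles:
            P=np.c_[c[0]+r*np.cos(t),c[1]+r*np.sin(t),0*t+z];p=proj(f,P).astype(np.float32)
            q=proj(f,P+np.c_[np.cos(t),np.sin(t),0*t]*.001);n=q-p;n/=np.linalg.norm(n,axis=1)[:,None]
            m=lambda a:cv2.remap(a,p[:,0],p[:,1],cv2.INTER_LINEAR).ravel()
            s+=np.minimum(abs(m(gx)*n[:,0]+m(gy)*n[:,1]),15).mean()
        return s
    from scipy.optimize import minimize
    G=[(score((c0[0]+a,c0[1]+b)),c0[0]+a,c0[1]+b) for a in np.arange(-rng,rng+1e-6,.001) for b in np.arange(-rng,rng+1e-6,.001)]
    m=max(G); r=minimize(lambda c:-score(c),m[1:],method='Nelder-Mead',options=dict(initial_simplex=[m[1:],(m[1]+.001,m[2]),(m[1],m[2]+.001)]))
    return r.x,-r.fun
E
python3 - <<'E'
from h import *
np.set_printoptions(precision=4,suppress=True)
acc={}
for c in('top','side'):
    f=grab_frame(c)
    for cs in([(.086,.05)],[(.071,.058)],[(.076,.058)],[(.086,.05),(.071,.058)]): print(c,'fan',cs,edgefit(f,(.515,.189),cs))
    for cs in([(.084,.005)],[(.084,.0)],[(.084,.010)],[(.084,.0185)]): print(c,'guard',cs,edgefit(f,(.464,-.2),cs))
    for n in('guard_handle',):
        r=silhouettes(c,n)
        if r:
            m=r[0]['mask'];ys,xs=np.nonzero(m);e=cv2.fitEllipse(cv2.findContours(m.astype(np.uint8),0,2)[0][0]);print(n,r[0]['score'],m.sum(),r[0]['centre'],e)
    # handle bright pixels
    p=proj(f,[[.464,-.203,.058]])[0].astype(int)
    I=f['img'][p[1]-22:p[1]+22,p[0]-22:p[0]+22];k=(I.min(2)>170).astype(np.uint8)
    n_,L,S,C=cv2.connectedComponentsWithStats(k);i=1+np.argmax(S[1:,4]);ys,xs=np.nonzero(L==i)
    W=np.array([atz(f,(x+p[0]-22,y+p[1]-22),.058) for x,y in zip(xs,ys)]);print('bar',S[i],W.mean(0));
    u,s,v=np.linalg.svd(W-W.mean(0));print(v[0],np.degrees(np.arctan2(v[0][1],v[0][0])),W@v[0]@np.ones(1) if 0 else np.ptp(W@v[0]),np.ptp(W@v[1]))
    # blade angle
    ctr=np.array([.514,.189]);B=f['img'].mean(2).astype(np.float32);A=np.radians(np.arange(0,72,1.))
    sc=[]
    for a in A:
        th=a+np.arange(5)*2*np.pi/5;r=np.linspace(.025,.06,12)
        P=np.array([[ctr[0]+q*np.cos(x),ctr[1]+q*np.sin(x),.055] for x in th for q in r]);pp=proj(f,P).astype(np.float32)
        sc.append(cv2.remap(B,pp[:,0],pp[:,1],1).mean())
    print('blade darkest',np.degrees(A[np.argmin(sc)]),min(sc),'brightest',np.degrees(A[np.argmax(sc)]),max(sc),np.mean(sc))
    for k in tip_of(c,'blade_tip')[:2]: print(k['score'],atz(f,k['centre'],.055))
print(get_state()['clock'])
E
```

```text
top fan [(0.086, 0.05)] (array([0.5172, 0.1907]), np.float64(8.318753536486375))
top fan [(0.071, 0.058)] (array([0.5063, 0.1796]), np.float64(11.352740602790565))
top fan [(0.076, 0.058)] (array([0.5158, 0.1807]), np.float64(12.061326308953616))
top fan [(0.086, 0.05), (0.071, 0.058)] (array([0.5075, 0.177 ]), np.float64(18.642264926291947))
top guard [(0.084, 0.005)] (array([ 0.462 , -0.2014]), np.float64(14.054767617826828))
top guard [(0.084, 0.0)] (array([ 0.4619, -0.2022]), np.float64(13.935838625318679))
top guard [(0.084, 0.01)] (array([ 0.462 , -0.2006]), np.float64(14.127219868428918))
top guard [(0.084, 0.0185)] (array([ 0.4616, -0.1995]), np.float64(14.168268460929816))
guard_handle 0.72 262 [320.4, 251.4] ((318.9414367675781, 250.30181884765625), (17.484033584594727, 18.029340744018555), 62.675071716308594)
bar [ 11  15  22  17 174] [ 0.4625 -0.2008  0.058 ]
[-0.5147  0.8574 -0.    ] 120.97628844189175 0.08065233609198846 0.029423058659261703
blade darkest 4.0 230.36035 brightest 43.0 247.66595 241.99783
0.75 [0.5888 0.1919 0.055 ]
side fan [(0.086, 0.05)] (array([0.5207
[... 323 characters left out ...]
(0.084, 0.005)] (array([ 0.4626, -0.2003]), np.float64(12.907381607670361))
side guard [(0.084, 0.0)] (array([ 0.4617, -0.1942]), np.float64(12.443524407488548))
side guard [(0.084, 0.01)] (array([ 0.4634, -0.2062]), np.float64(13.296189833653559))
side guard [(0.084, 0.0185)] (array([ 0.463 , -0.2053]), np.float64(12.144379386293695))
guard_handle 0.86 1131 [276.4, 259.7] ((275.9775695800781, 259.2286071777344), (37.49447250366211, 55.28435516357422), 83.63697814941406)
bar [15 16 15 15 88] [ 0.4626 -0.203   0.058 ]
[ 0.5096 -0.8604  0.    ] -59.36457609690192 0.0789964811400442 0.016837879243987053
blade darkest 33.0 116.47155 brightest 71.0 161.34807 131.56787
0.86 [0.59  0.212 0.055]
0.9
```

```bash
python3 - <<'E'
from h import *
T=[]
for c,x0,y0 in(('top',225,165),('side',260,155)):
    f=grab_frame(c);I=cv2.cvtColor(f['img'],cv2.COLOR_RGB2BGR)
    k=8;crop=cv2.resize(I[y0:y0+75,x0:x0+100],None,fx=k,fy=k,interpolation=cv2.INTER_CUBIC)
    t=np.linspace(0,2*np.pi,200)
    for ctr,col in(((.517,.189),(0,0,255)),):
      for r,z in((.086,.05),(.071,.058),(.0165,.054)):
        p=proj(f,np.c_[ctr[0]+r*np.cos(t),ctr[1]+r*np.sin(t),0*t+z]);p=((p-[x0,y0]+.5)*k-.5)
        cv2.polylines(crop,[p.round().astype(np.int32)],True,col,1)
    cv2.imwrite(f'pics/ov_{c}.png',crop)
E
```

```text
(no output)
```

View pics/ov_top.png

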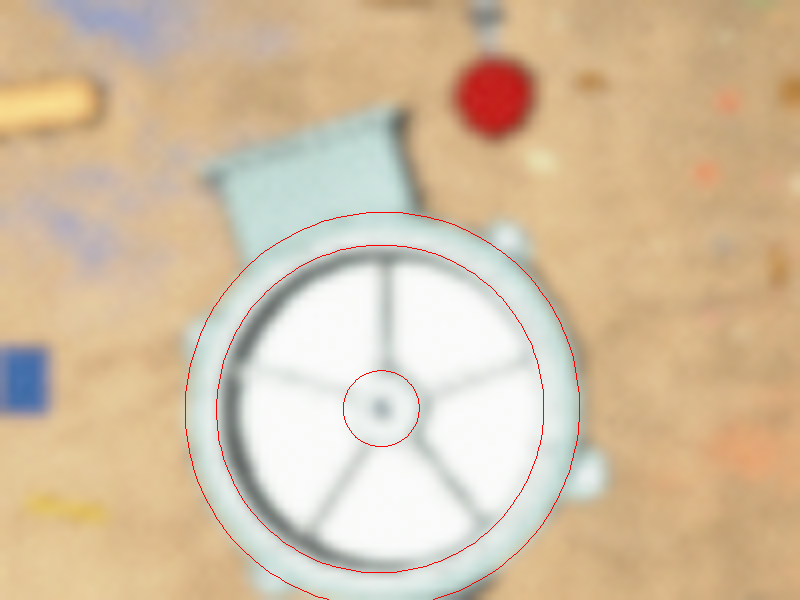

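View pics/ov_side.png

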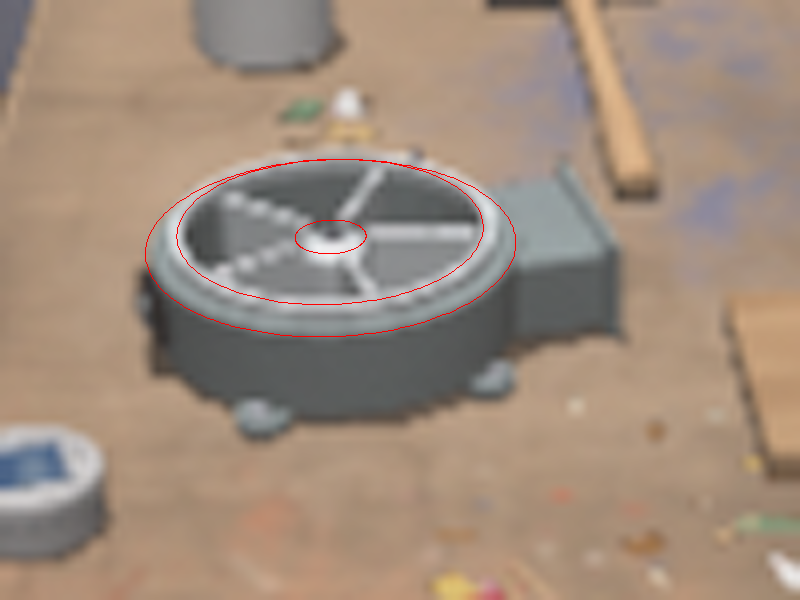

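Hub and rims line up at about (0.5175, 0.1895) in both views. The blades sit about 2.5° off world +x, plus multiples of 72°. I'll put the shut fingertip in the gap nearest the robot and push towards −y on a line that rises out of the bowl.

```bash
cat >> h.py <<'E'
def down(phi): return (R.from_euler('z',phi)*R.from_euler('x',np.pi)).as_rotvec()
def blade(f,ctr):
    B=f['img'].mean(2).astype(np.float32)
FAN=np.array([.5175,.1895]); GRD=np.array([.4625,-.2015]); HA=np.radians(-59.2)
E
python3 - <<'E'
from h import *
rot=down(0.)
grab(20)
a=np.array([FAN[0]-.0445,FAN[1]+.005,.036]); e=a+[0,-.13,.105]
print(ik(a,rot),ik(e,rot),get_state()['q'])
movep([a[0],a[1],.12],rot)
print(move_l([a[0],a[1],.060],.15), move_l(a,.06,until_force=4),get_state()['position'],get_state()['contact_force'])
f=grab_frame('top');save(f,'in_top');f=grab_frame('side');save(f,'in_side')
print(get_state()['clock'])
for n in('side','top'):
    x=cv2.imread(f'pics/in_{n}.png');x=x[130:240,200:360] ;cv2.imwrite(f'pics/in_{n}_c.png',cv2.resize(x,None,fx=5,fy=5,interpolation=2))
E
```

```text
[ 0.24571643  0.47880554 -0.53623356  0.55575723  0.          1.81651275] [-0.0192654   0.28030141 -0.51101827  0.77947665  0.          1.55153093] [ 1.18085071e+00  3.26200167e-01 -1.92632161e-01  1.05203077e+00
  5.85132380e-06  1.43659369e+00]
False False [0.4727041  0.19437313 0.03566537] [0.48914078 0.20473074 0.36593467]
4.7417
```

View pics/in_side_c.png

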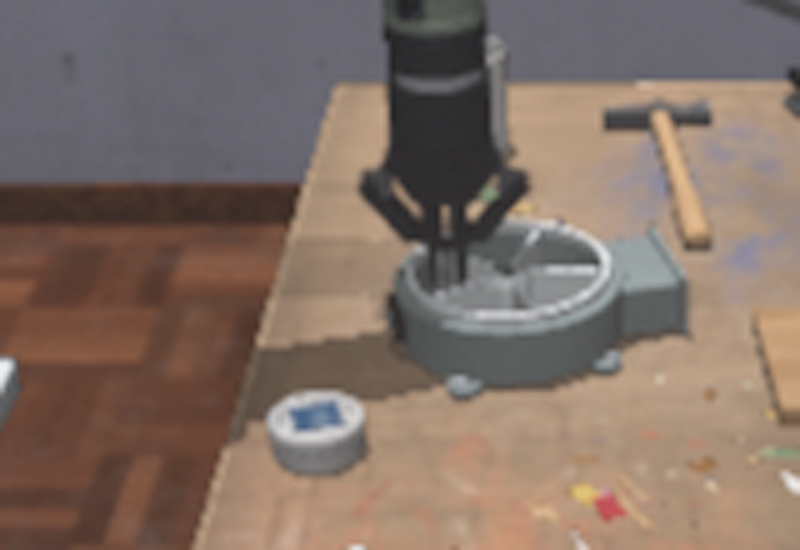

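The fingertip sits in the bowl between the blades with no contact force. Pushing now.

```bash
python3 - <<'E'
from h import *
a=np.array(get_state()['position']); e=a+[0,-.13,.105]
t0=get_state()['clock'];move_l(e,.42);t1=get_state()['clock'];print('push',t0,t1,get_state()['position'])
rows=[]
for i in range(12):
    f=grab_frame('side')
    rows.append(cv2.resize(cv2.cvtColor(f['img'][165:205,270:335],cv2.COLOR_RGB2BGR),None,fx=3,fy=3,interpolation=2))
im=np.vstack([np.hstack(rows[j:j+4]) for j in(0,4,8)]);cv2.imwrite('pics/spin.png',im);print(im.shape,get_state()['clock'])
E
```

```text
push 4.7417 5.2917 [0.47382131 0.06377823 0.1421186 ]
(360, 780, 3) 5.8917
```

View pics/spin.png

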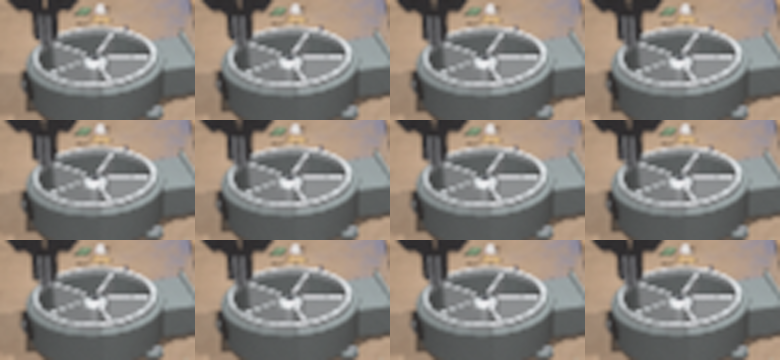

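The blades hold still, so that push only grazed the top of a blade, if it touched at all. I'll measure the current blade angle, then use a longer, shallower chord that starts right behind a blade.

```bash
cat >> h.py <<'E'
def blades(f,ctr,n=''):
    k=8;p=proj(f,[[ctr[0],ctr[1],.055]])[0];x0,y0=int(p[0])-40,int(p[1])-30
    c=cv2.resize(cv2.cvtColor(f['img'],cv2.COLOR_RGB2BGR)[y0:y0+60,x0:x0+80],None,fx=k,fy=k,interpolation=2)
    g=f['img'].mean(2).astype(np.float32); g=g-cv2.GaussianBlur(g,(0,0),4)
    A=np.arange(0,72,1.);sc=[]
    for a in A:
        th=np.radians(a+72*np.arange(5));r=np.linspace(.025,.062,15)
        q=proj(f,[[ctr[0]+b*np.cos(t),ctr[1]+b*np.sin(t),.055] for t in th for b in r]).astype(np.float32)
        sc.append(cv2.remap(g,q[:,0],q[:,1],1).mean())
    a=A[np.argmax(sc)]
    for j in range(5):
        t=np.radians(a+72*j);q=proj(f,[[ctr[0]+b*np.cos(t),ctr[1]+b*np.sin(t),.055] for b in(.015,.066)]);q=((q-[x0,y0]+.5)*k).astype(int)
        cv2.line(c,q[0].tolist(),q[1].tolist(),(0,0,255) if j else (0,255,0),1)
    if n: cv2.imwrite('pics/'+n+'.png',c)
    return a,max(sc),np.mean(sc)
E
python3 - <<'E'
from h import *
f=grab_frame('side');print(blades(f,FAN,'bl1'))
E
```

```text
(np.float64(2.0), np.float32(32.023132), np.float32(-7.767729))
```

View pics/bl1.png

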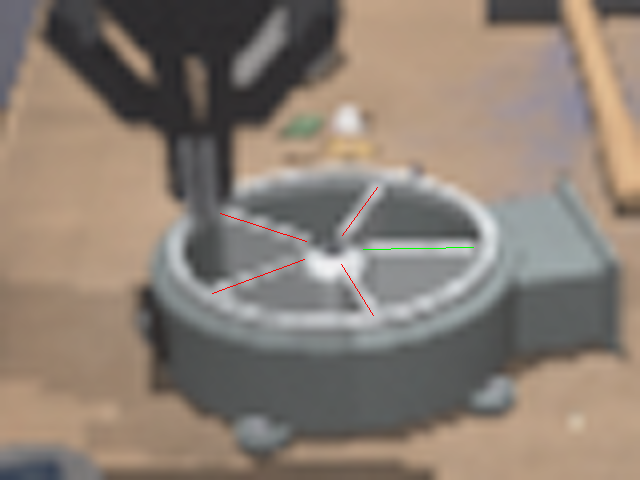

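The blades are at 2°, unchanged, so the first pass went over the top. Now the shallower push behind the blade at 218°.

```bash
cat > push.py <<'E'
from h import *
import sys
tc=np.radians(float(sys.argv[1])); v=float(sys.argv[2])
u=np.array([np.cos(tc),np.sin(tc)]);t=np.array([-u[1],u[0]])
F=FAN+[.0005,0]
a=np.r_[F+.043*u-.022*t,.032]; e=a+np.r_[.15*t,.078]; rot=down(tc-np.pi)
assert ik(a,rot) is not None and ik(e,rot) is not None
movep(np.r_[a[:2],.1],rot)
move_l(np.r_[a[:2],.062],.15); print(move_l(a,.08,until_force=4),get_state()['position'],get_state()['contact_force'])
t0=get_state()['clock'];move_l(e,v);print(t0,get_state()['clock'])
o=[]
for i in range(14):
    c=get_state()['clock'];f=grab_frame('side');o.append((round(c,3),)+tuple(float(round(x,1)) for x in blades(f,FAN)))
    
print(o);save(f,'spin_last')
E
python3 push.py 208 0.4
```

```text
False [0.46986101 0.18873044 0.03222148] [-0.31147129 -0.38627852  0.10557792]
7.45 8.025
[(8.025, 65.0, 22.0, -3.0), (8.075, 22.0, 12.0, -2.5999999046325684), (8.125, 48.0, 34.900001525878906, -2.299999952316284), (8.175, 5.0, 13.300000190734863, -3.5999999046325684), (8.225, 32.0, 21.399999618530273, -2.0), (8.275, 58.0, 31.399999618530273, -3.0999999046325684), (8.325, 12.0, 15.0, -3.0), (8.375, 38.0, 17.0, -3.5999999046325684), (8.425, 63.0, 22.600000381469727, -3.4000000953674316), (8.475, 16.0, 10.899999618530273, -2.4000000953674316), (8.525, 42.0, 22.399999618530273, -3.299999952316284), (8.575, 65.0, 20.0, -3.5), (8.625, 17.0, 11.600000381469727, -2.5), (8.675, 41.0, 19.700000762939453, -3.700000047683716)]
```

The impeller is turning about 26° per frame (roughly 9 rad/s) and slowing only slightly, so it runs freely. On to the guard.

```bash
python3 - <<'E'
from h import *
rot=down(np.pi/2+HA)
let_go()
P=GRD
movep([P[0],P[1],.13],rot)
f=grab_frame('side');print(get_state()['clock'],blades(f,FAN),get_state()['position'])
for i in range(3):
    f=grab_frame('side');print(blades(f,FAN))
print(move_l([P[0],P[1],.033],.15,until_force=8))
grab(50);s=get_state();print(s['finger_gap'],s['contact_force'],s['position'],s['clock'])
move_l([P[0],P[1],.16],.15);s=get_state();print(s['finger_gap'],s['contact_force'],s['wrist_torque'],s['position'],s['clock'])
for c in('side','top'):
    f=grab_frame(c);save(f,'lift_'+c)
E
python3 - <<'E'
import cv2
a=cv2.imread('pics/lift_side.png')[120:300,180:420];cv2.imwrite('pics/lift_s.png',cv2.resize(a,None,fx=3.3,fy=3.3,interpolation=2))
E
```

```text
10.6083 (np.float64(34.0), np.float32(31.58238), np.float32(-7.1454816)) [ 0.46291317 -0.20045495  0.12988796]
(np.float64(45.0), np.float32(26.759632), np.float32(-8.479158))
(np.float64(57.0), np.float32(23.69299), np.float32(-8.133105))
(np.float64(69.0), np.float32(19.793022), np.float32(-8.0622425))
False
0.1727209723524083 [-0.84022459  0.61745244  5.08323107] [ 0.46271582 -0.20173098  0.03340047] 12.2
0.17576127897014646 [ 0.02291958  1.05054287 -2.1264852 ] [ 0.01692154  0.01342721 -0.01286929] [ 0.46175462 -0.20103178  0.15899869] 13.2
```

View pics/lift_s.png

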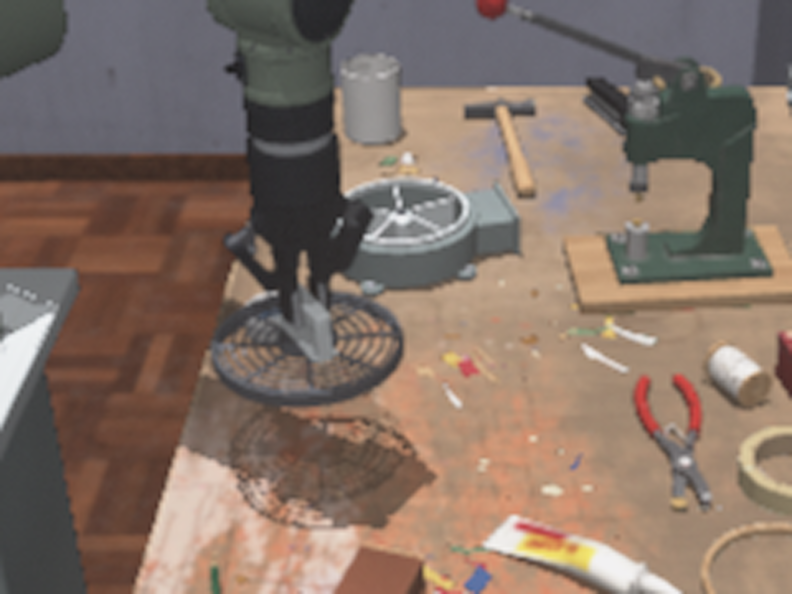

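The guard is held level and the tool feels its weight (2.1 N ≈ 0.22 kg). The impeller was still turning at about 4 rad/s at t=10.6 s, well past 1.5 turns. Next I'll carry the guard over and fit its position above the fan.

```bash
python3 - <<'E'
from h import *
np.set_printoptions(precision=4,suppress=True)
rot=down(np.pi/2+HA)
q=get_state()['q']
move_l([*FAN,.16],.25)
move_l([*FAN,.12],.12)
sleep(.3)
s=get_state();print(s['position'],s['eef_rot'],rot,s['clock'])
gz=s['position'][2]-.0334
k=7
for c in('top','side'):
    f=grab_frame(c);save(f,'ab_'+c)
    for cs in([(.084,gz+.01)],[(.084,gz+.005)],[(.084,gz+.0185)]): print(c,edgefit(f,s['position'][:2],cs))
    for n,z in(('guard',gz),('guard_handle',gz+.051)):
        for r in tip_of(c,n)[:1]: print(n,r['score'],atz(f,r['centre'],z))
    for n in('fan','fan_mouth'):
        for r in tip_of(c,n)[:1]: print(n,r['score'],atz(f,r['centre'],.058 if n=='fan_mouth' else 0))
    p=proj(f,[[*FAN,gz]])[0].astype(int);x0,y0=p[0]-50,p[1]-35
    I=cv2.resize(cv2.cvtColor(f['img'],cv2.COLOR_RGB2BGR)[y0:y0+75,x0:x0+100],None,fx=k,fy=k,interpolation=2)
    t=np.linspace(0,2*np.pi,200)
    for (ctr,r,z,col) in((s['position'][:2],.084,gz+.005,(0,0,255)),(FAN,.086,.05,(0,255,0)),(FAN,.076,.058,(0,255,0))):
        p=proj(f,np.c_[ctr[0]+r*np.cos(t),ctr[1]+r*np.sin(t),0*t+z]);p=((p-[x0,y0]+.5)*k-.5)
        cv2.polylines(I,[p.round().astype(np.int32)],True,col,1)
    cv2.imwrite(f'pics/abz_{c}.png',I)
E
```

```text
[0.518  0.1896 0.1207] [3.0287 0.8343 0.002 ] [3.0288 0.8343 0.    ] 15.8167
top (array([0.5137, 0.1815]), np.float64(7.3359932005545225))
top (array([0.5138, 0.1817]), np.float64(7.313071111661301))
top (array([0.5136, 0.1811]), np.float64(7.363226702326869))
guard 0.55 [0.5177 0.1891 0.0873]
guard_handle 0.67 [0.5232 0.1963 0.1383]
fan 0.7 [0.5128 0.1949 0.    ]
fan_mouth 0.74 [0.5161 0.1881 0.058 ]
side (array([0.5184, 0.201 ]), np.float64(10.644766382775085))
side (array([0.5191, 0.1782]), np.float64(10.997738512073811))
side (array([0.5188, 0.1842]), np.float64(10.480857923653593))
guard 0.96 [0.5042 0.2094 0.0873]
guard_handle 0.61 [0.5226 0.1915 0.1383]
fan 0.64 [0.5231 0.1799 0.    ]
```

View pics/abz_side.png

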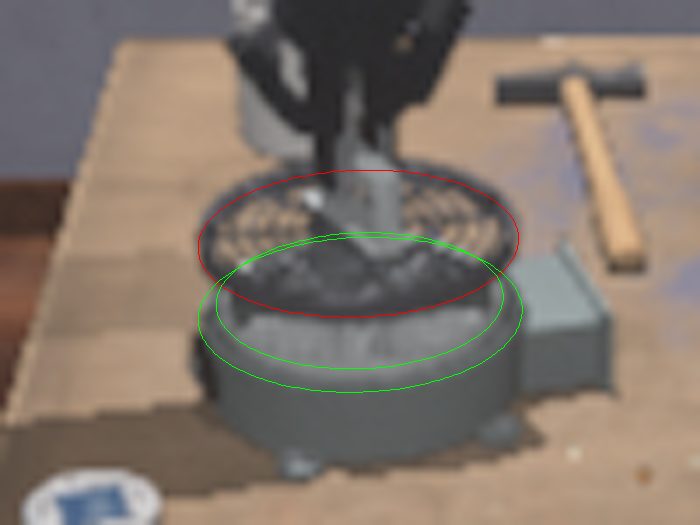

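View pics/abz_top.png

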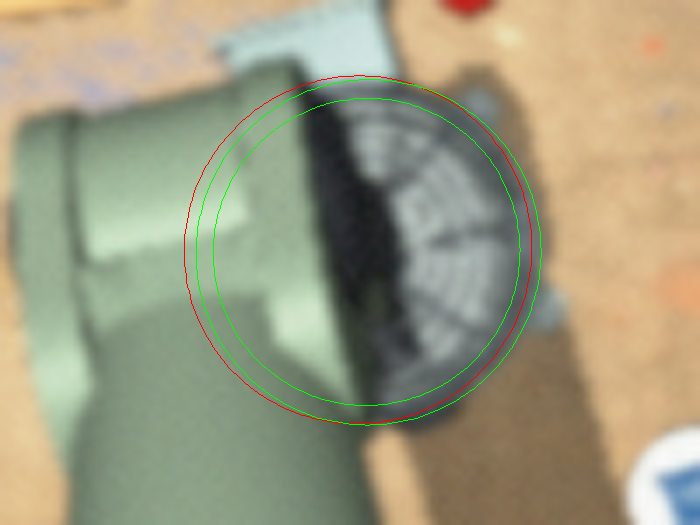

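In the side view the guard outline spans columns 205–523 against a predicted 199–519. That is the same ~1.3 mm camera bias as the fan shows, so relative centring looks good. I'll lower it slowly with a force stop; seated should read TCP z ≈ 0.083, and not engaged ≈ 0.091.

```bash
python3 - <<'E'
from h import *
np.set_printoptions(precision=4,suppress=True)
x,y=FAN
move_l([x,y,.098],.08)
h=move_l([x,y,.0805],.025,until_force=6)
s=get_state();print(h,s['position'],s['contact_force'],s['wrist_torque'],s['finger_gap'],s['clock'])
f=grab_frame('side');save(f,'low');cv2.imwrite('pics/low_s.png',cv2.resize(cv2.cvtColor(f['img'][140:240,230:360],cv2.COLOR_RGB2BGR),None,fx=6,fy=6,interpolation=2))
E
```

```text
True [0.5175 0.1895 0.0837] [-0.9513  0.5847  5.2321] [-0.0484  0.1387  0.0192] 0.17666625222000934 17.3167
```

View pics/low_s.png

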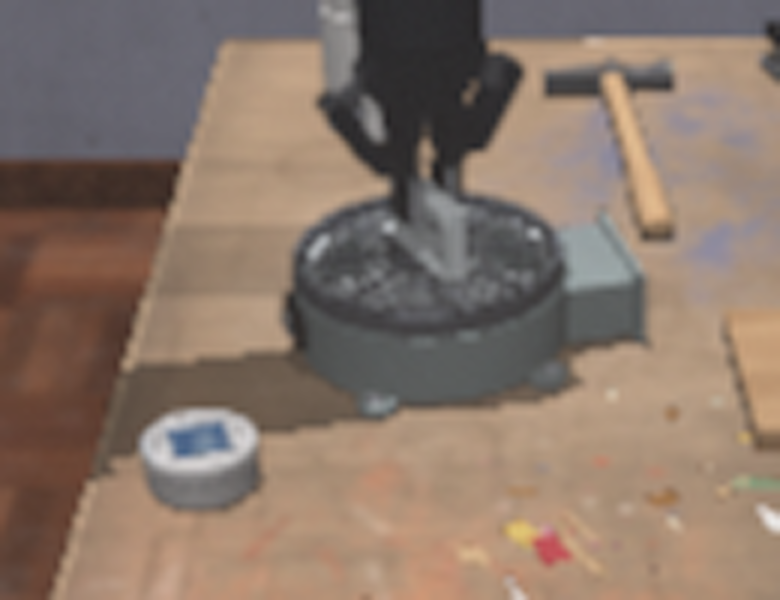

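Contact came at TCP z = 0.0837, so the guard origin is about 50 mm up, and the skirt sits on the shoulder all round in the picture. I'll press lightly, hold, then release and retreat.

```bash
python3 - <<'E'
from h import *
np.set_printoptions(precision=4,suppress=True)
s=get_state();p=np.array(s['position'])
move_l(p-[0,0,.0015],.02,until_force=12);sleep(.4)
s=get_state();print(s['position'],s['contact_force'],s['wrist_torque'],s['finger_gap'])
let_go();sleep(.2);s=get_state();print(s['finger_gap'],s['contact_force'])
move_l(p+[0,0,.10],.12)
movep([.42,-.02,.3],down(np.pi/2+HA));sleep(.2)
print(get_state()['clock'])
for c in('side','top'):
    f=grab_frame(c);save(f,'end_'+c)
    q=proj(f,[[*FAN,.06]])[0].astype(int)
    cv2.imwrite(f'pics/end_{c}_z.png',cv2.resize(cv2.cvtColor(f['img'][q[1]-40:q[1]+40,q[0]-50:q[0]+50],cv2.COLOR_RGB2BGR),None,fx=7,fy=7,interpolation=2))
    for z in(.055,.06,.0685):print(c,edgefit(f,FAN,[(.084,z)],.006))
    for r in tip_of(c,'guard_handle')[:1]: print(r['score'],atz(f,r['centre'],.101))
E
```

```text
[0.5174 0.1895 0.0837] [-4.8112 -0.9705 11.7522] [-0.3102  0.9041 -0.0134] 0.17862703580523517
1.0007512471288387 [ 0.0693  0.1985 -0.096 ]
21.1
side (array([0.5155, 0.2105]), np.float64(11.725823237002405))
side (array([0.5159, 0.201 ]), np.float64(11.781389846810827))
side (array([0.5173, 0.1853]), np.float64(11.756989727721662))
0.83 [0.521  0.2176 0.101 ]
top (array([0.5187, 0.194 ]), np.float64(11.88105292787963))
top (array([0.5189, 0.1935]), np.float64(11.763926589451676))
top (array([0.5169, 0.1854]), np.float64(12.059792255705629))
0.73 [0.5098 0.1932 0.101 ]
```

View pics/end_side_z.png

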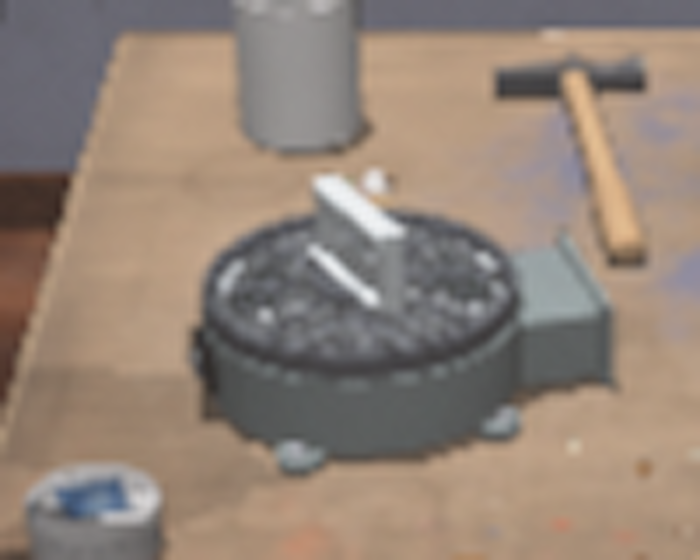

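View pics/end_top.png

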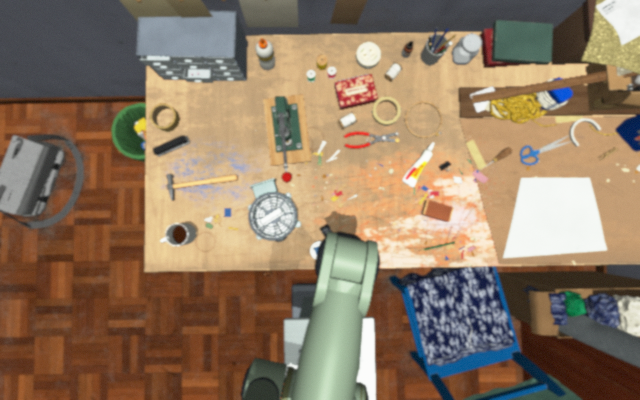

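```bash
python3 - <<'E'
from h import *
k=7;f=grab_frame('side');q=proj(f,[[*FAN,.06]])[0].astype(int);x0,y0=q[0]-50,q[1]-40
I=cv2.resize(cv2.cvtColor(f['img'][y0:y0+80,x0:x0+100],cv2.COLOR_RGB2BGR),None,fx=k,fy=k,interpolation=2)
t=np.linspace(0,2*np.pi,200);F=FAN+[.001,0]
d=np.array([np.cos(HA),np.sin(HA)]);n=np.array([-d[1],d[0]])
L=[np.c_[F[0]+.084*np.cos(t),F[1]+.084*np.sin(t),0*t+z] for z in(.05,.0685)]+[np.array([np.r_[F+a*.038*d+b*.008*n,.108] for a,b in((1,1),(1,-1),(-1,-1),(-1,1))])]
for P in L: cv2.polylines(I,[(((proj(f,P)-[x0,y0]+.5)*k)-.5).round().astype(np.int32)],True,(0,0,255),1)
cv2.imwrite('pics/fin.png',I)
E
```

```text
(no output)
```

View pics/fin.png

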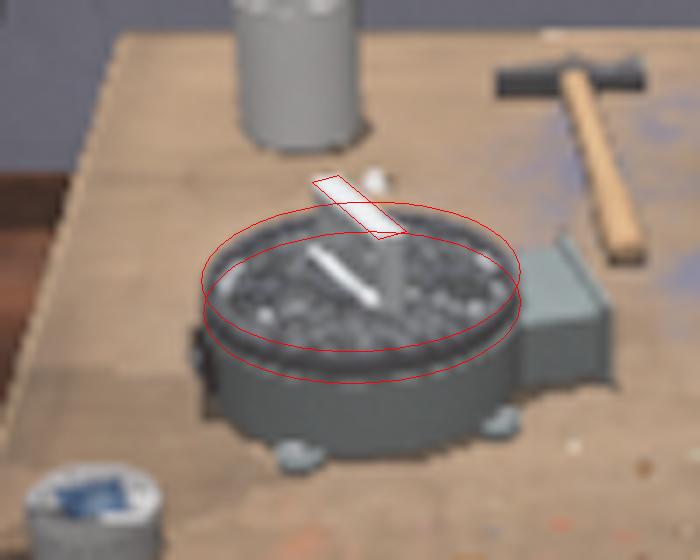

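The fully seated model, drawn on the picture, matches the bar top (312–406, 176–239) and the lower skirt edge (row ~382). The guard is level, centred and down. Handing in.

```bash
python3 - <<'E'
from h import *
sign_off()
E
```

```text
the job is handed in; nothing more can be done
```

I spun the impeller, set the guard on the fan, let go of it and handed the job in at about 21 s of the 54 s allowed. No verdict was reported, so everything below is from my own checks.

- **Impeller:** My first push passed over the blades without moving them. The second, on a shallower line behind a blade, spun it to about 9 rad/s. It was still turning untouched at about 4 rad/s 2.6 s later. I put that at roughly 18 rad in all, against 9.1 needed, with the guard still in its place.
- **Guard:** I lifted it by the handle (2.1 N, matching its weight) and lowered it slowly until it made contact.
    - **Height:** At contact its origin was about 50 mm above the bench. It did not sink further under a 12 N press, so it is not sitting 8 mm high.
    - **Position after release:** Drawing the fully seated guard over the last side picture matched its handle and lower skirt edge, so it looked centred, level and down.
- **Bystanders:** The hammer, pliers and sanding block look unmoved in the last top picture. The arm hid most of the tin there; the side picture shows it standing, but I did not measure how far it might have moved.

**Checks that disagreed:** The automatic circle fits and the handle detector on the final pictures gave scattered positions, 4 to 28 mm off sideways between views and assumed heights. I didn't trust them at about 2.4 mm per pixel. I relied instead on the contact height and the overlay. There was also a sideways force of about 5 N during the press, so the skirt may have been touching the spigot on one side.

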